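# Dose the tissue grinder and draw its pestle up

### The job

Wash the grinder's pestle down with extraction buffer: press the white pump head on the amber bottle all the way down and let it spring back up, so that a dose runs from its spout into the glass grinder. Then take the pestle by its blue handle and draw it straight up, without side load on the glass, about 5 cm, until the lower end of its white head is level with the blue line round the glass tube and the whole head is still inside the narrow bore. Finish while holding the pestle still at that height, because it slides back down if let go, and leave the timer, beaker, petri dish and tube rack undisturbed.

Things in the scene. Friction and masses are not known exactly. Their poses are not given: they have to be found in the camera images.
- station: Steel spill tray 112 x 212 x 13 mm, fixed to the bench; origin at the centre of its underside, z up. At y = +48 mm stands the amber bottle (54 mm wide) in a black ring, with the white pump on top; at y = -47 mm the upright clear glass grinder tube in a round grey foot (72 mm wide, its collar reaching z = 46 mm).
- bore_floor (a point): Centre of the floor of the grinder's narrow bore, 20 mm above the bench, on the tube's upright axis; z up; fixed to the station. From here the bore, 19.6 mm wide, runs up 110 mm. The tube is 24 mm wide outside.
- blue_line (a point): Point on the tube's axis at the height of the blue line round the glass: 50 mm above the bore floor, 70 mm above the bench. Fixed to the station.
- cup_rim (a point): Centre of the rim of the open glass cup on top of the tube, 48 mm wide, 158 mm above the bench. Fixed to the station.
- spout_end (a point): End of the pump's spout, 16 mm beside the tube's axis and 167 mm above the bench when up. The spout, 7 mm thick, comes straight from the pump head, where it is 182 mm above the bench, and goes down with it.
- pump (a joint): Travel of the pump head, m: 0 = up (rest), 0.014 = fully down. A spring pushes it back up: about 2.5 N to start it and 8 N when fully down.
- pump_top (a point): Centre of the top of the round white pump head (35 mm wide), on the bottle's axis, 196 mm above the bench when up; it moves straight down when pressed.
- pestle: Loose pestle 222 mm long, 0.08 to 0.15 kg, standing on the bore floor; origin at the centre of its lower end, z along the rod to the handle. z = 0 to 40 mm: white head 18 mm wide (0.8 mm clearance all round in the bore); then a steel rod 8 mm wide; z = 172 to 222 mm: round blue handle 22 mm wide. No catch: unless held it slides down.
- pestle_grip (a point): Centre of the pestle's blue handle, 198 mm above the pestle's lower end (218 mm above the bench at the start).
- timer: White bench timer 62 x 62 x 15 mm lying to the right of the station; bystander. Origin at the centre of its underside.
- beaker: Glass beaker 55 mm wide, 68 mm tall; bystander. Origin at the centre of its underside.
- petri_dish: Petri dish 62 mm wide, 13 mm tall; bystander. Origin at the centre of its underside.
- tube_rack: Blue rack 64 x 221 x 55 mm with four capped tubes standing in it, 86 mm tall in all; bystander. Origin at the centre of its underside, long axis y.
There are look-alikes about, which are no part of the job. Leave any brown or green look-alike of the pestle alone.

How it is judged:
On the way, in this order (a step that is already met when the one before it is completed fails the run):
1. the pump head is pressed fully down (at least 11 of its 14 mm) while the pestle still stands on the bore floor (value of joint pump above 0.011 m and z of pestle in the frame of bore_floor below 0.008 m), for 0.1 s.
2. the pump head has sprung back up while the pestle still stands on the bore floor (value of joint pump below 0.002 m and z of pestle in the frame of bore_floor below 0.008 m), for 0.1 s.
3. the pestle is drawn up in the bore to the blue line, carried by the gripper (z of pestle in the frame of bore_floor between 0.04 and 0.06 m and contact force between the fingers and pestle above 1 N), for 0.2 s.
At the end, for the whole second after the job is handed in: The gripper holds the pestle still and upright, its lower end 40 to 60 mm above the bore floor (blue line at 50 mm) and within the bore, leaning on the glass with less than 6 N; the pump head is up (all of step 3 and horizontal distance between pestle and bore_floor below 0.003 m and angle between pestle's own z axis and vertical below 0.06 rad and contact force between pestle and station below 6 N and linear speed of pestle below 0.01 m/s and value of joint pump below 0.002 m); the arm keeps its last pose, push and grip.
It fails at once if the pestle's head is pulled up out of the narrow bore (lower end more than 70 mm above the bore floor) (z of pestle in the frame of bore_floor above 0.07 m).
It fails at once if the pestle is forced against the glass (more than 20 N) (contact force between pestle and station above 20 N).
It fails at once if the timer, beaker, petri dish or tube rack is moved by more than 20 mm (distance of any of timer, beaker, petri_dish, tube_rack from where it was at the start of the episode above 0.02 m).
It also fails if it takes over 45 s, if anything falls off the work surface, if the arm or the gripper's body presses on something with over 40 N, if the wrist force passes 120 N, or if a joint passes its speed limit or range.

### The arm

A 6-joint arm with a two-finger parallel gripper is mounted at the origin on a cart in front of the work surface, level with it; the furniture and walls round the work are solid. World frame = base frame: x ahead of the robot, y to its left, z up, the work surface at z = 0. Lengths are in m, angles in rad, forces in N, time in s.
With the tool pointing down it reaches from about 0.3 to 0.825 m from the base axis. Payload 5.4 kg.
Tool frame: the origin (TCP) lies between the finger pads; the fingertips stand 8 mm ahead of it and the grasp point (between the pads) lies 11 mm behind it; z points along the fingers, y is the line along which they close (so a half turn about z gives the same grasp; the last joint's range is limited). The gripper opens to 92 mm and grips with 3 to 60 N. Pads are 20 mm wide; open, the fingers measure 128 mm over their backs; the gripper's body (75 mm by 189 mm) begins 69 mm behind the grasp point.
Start: joints at [-1.379, 0.158, 1.597, -0, 1.386, -0.21], TCP at [0.225, -0.529, 0.223] pointing down, gripper open.
Joint ranges: [-2.91, 2.91], [-0.94, 2.29], [0.18, 2.7], [-1.29, 4.43], [0.17, 2.64], [-3, 3]. Speed limits (rad/s): [2.57, 2.57, 3.14, 3.14, 3.14, 3.14].

### API

Orientations are given as a rotation vector (axis times angle).
In Python, from cell import env gives the robot as it stands. The module is installed in compiled form; this text tells all that it offers.
- The arm moves only by the tool send_rows, never from a script. Its argument "steps" is a list of rows, each a list of 7 numbers: the shift along the world's x, y, z scaled (see below), then the turn, a rotation vector about the world's x, y, z scaled (see below), then the closure, from 0 (fully open) to 1 (shut). In form: [[dx, dy, dz, rx, ry, rz, hand], ...]. A call has 1 to 12 rows; each row is the pose to reach, as a shift and turn from the pose commanded when the call began; what a row does not reach only later rows make up. The controller multiplies each number of a shift by 0.2 m and each number of a turn by 90 degrees. A row lasts 1/12 s, in which the tool goes at most 41.7 mm and 7.16 degrees, less where a joint would pass 70% of its speed; a pose out of reach is approached as far as the arm can. A call with a number of a shift or a turn outside -1 to 1 is refused whole. A call with a gripper value outside its range is refused whole. The fingers move at their own pace and stop on an object; "force" is the grip in N (left out, the last holds). Time passes only in rows, so rows that repeat a pose let the fingers close. It gives the time, the measured TCP pose, the force, the opening and the grip force at its end, in the units of the state.
- env.get_obs(): the state, without advancing time (a new reading comes with each control period).
- env.snapshot(name): name is "side" or "top"; returns a dict with "color" (420x560x3 uint8, blue, green, red), "K" (3x3 intrinsics, pixels), "k1" (the pictures are not rectified: a ray, as slopes to the right and down, at radius r is drawn at 1 + k1 r^2 times it, then the intrinsics apply), "world_from_camera" (4x4, takes a point from camera to world coordinates). Camera axes: x right, y down, z forward; pixel columns grow to the right and rows downward; lengths in m; the calibration is good to about 2 mm. A picture is of the moment at which its call begins. There is no depth.
- env.sign_off(): hands the job in; it is judged then, once.
The state is a dict: "t": time; "joints": joint angles; "joint_velocities": joint speeds; "effort": joint torques, N m; "eef_pos": TCP position; "orientation": TCP orientation; "force": force on the tool from outside, world axes, zero at the start; "wrist_torque": the same for the moment, N m; "gripper_width": finger opening in m; "grip_force": force on a finger pad.
Only numpy, scipy, OpenCV 4.12 (cv2) and the standard library are available. Lean on these libraries where they do the work, as an engineer would, in place of code of your own. Each camera call takes 0.05 s, during which the arm holds its last target. There are 200 camera calls.

## Working session

There is one attempt and no reset: what is moved stays moved. The work goes in short steps, Python scripts to look and compute and a tool call to move; the robot and the scene stay as the last step left them, time stands still between calls to the robot, and variables do not carry over. Pictures are saved under pics/ and viewed, at most 10 in all, crops included, and the job is handed in when it is done.

Besides the shell and the picture viewer there is one more tool, called after "Emit:" as name(argument=value, ...) on one line, values as JSON. send_rows: Moves the arm, as the interface text tells. Its arguments: {"type":"object","properties":{"steps":{"type":"array"},"force":{"type":"number"}},"required":["steps"]}

```bash
mkdir -p pics
cat > h.py <<'E'
import numpy as np, cv2
from cell import env
def snap(n,f):
    s=env.snapshot(n); cv2.imwrite('pics/'+f,s['color']); return s
def ray(s,u,v):
    K=np.array(s['K']);k=s['k1'];T=np.array(s['world_from_camera'])
    d=np.array([(u-K[0,2])/K[0,0],(v-K[1,2])/K[1,1]]);x=d.copy()
    for _ in range(30): x=d/(1+k*(x@x))
    return T[:3,3],T[:3,:3]@np.array([x[0],x[1],1.])
def onz(s,u,v,z):
    o,d=ray(s,u,v); return o+d*(z-o[2])/d[2]
def proj(s,P):
    T=np.linalg.inv(np.array(s['world_from_camera']));K=np.array(s['K'])
    p=T[:3,:3]@np.array(P)+T[:3,3];x=p[:2]/p[2];x=x*(1+s['k1']*(x@x))
    return K[:2,:2]@x+K[:2,2]
E
python3 - <<'E'
from h import *
for n in('side','top'):
    s=snap(n,n+'0.png');print(n,np.array(s['world_from_camera']).round(3).tolist(),np.array(s['K']).round(1).tolist(),s['k1'])
print(env.get_obs())
E
```

```text
side [[-0.944, -0.143, 0.298, 0.155], [-0.331, 0.407, -0.852, 1.266], [0.0, -0.902, -0.431, 0.699], [0.0, 0.0, 0.0, 1.0]] [[535.3, 0.0, 272.8], [0.0, 535.3, 217.4], [0.0, 0.0, 1.0]] -0.08824842256453673
top [[-0.005, -0.997, 0.076, 0.43], [-1.0, 0.003, -0.027, 0.214], [0.027, -0.076, -0.997, 1.167], [0.0, 0.0, 0.0, 1.0]] [[391.4, 0.0, 273.3], [0.0, 391.4, 210.1], [0.0, 0.0, 1.0]] 0.023388808366752417
{'t': 0.1, 'joints': array([-1.37910040e+00,  1.59005148e-01,  1.59807896e+00,  2.29484101e-05,
        1.38621369e+00, -2.10102993e-01]), 'joint_velocities': array([ 0.0017002 , -0.00237892, -0.00246847,  0.00138566,  0.00269121,
       -0.00172065]), 'effort': array([ 3.85837257e-04, -3.86505890e+01, -3.22959352e+01,  7.04272091e-02,
        3.39158275e-02, -4.85239241e-05]), 'eef_pos': array([ 0.22474715, -0.52866434,  0.22172032]), 'orientation': array([-3.07673808e+00, -6.26560553e-01, -6.00459403e-05]), 'force': array([ 0.38274647,  0.33547018, -0.87245151]), 'wrist_torque': array([ 0.04819194, -0.06359128, -0.01011846]), 'grip_force': 0.0, 'gripper_width': 0.09151436358125992}
```

View pics/side0.png

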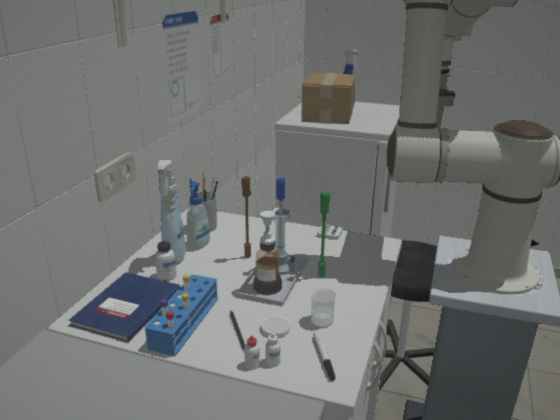

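View pics/top0.png

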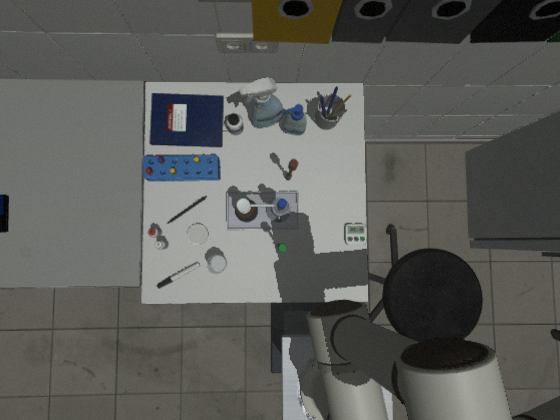

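The top view shows the tray at (227–298, 191–229), the white pump head at about (243,206), the blue handle at (282,204), the green look-alike at (282,247) and the brown one at (292,165). The side view shows the blue handle at (281,190). Next I measure with masks.

Run:
```python
from h import *
t=snap('top','top1.png');s=snap('side','side1.png')
def blobs(img,lo,hi,box,m=8):
    u0,v0,u1,v1=box;h=cv2.cvtColor(img,cv2.COLOR_BGR2HSV)
    M=cv2.inRange(h,np.array(lo),np.array(hi));Z=np.zeros_like(M);Z[v0:v1,u0:u1]=M[v0:v1,u0:u1]
    n,l,st,c=cv2.connectedComponentsWithStats(Z)
    return [(c[i].round(1).tolist(),st[i].tolist()) for i in range(1,n) if st[i][4]>=m]
for nm,lo,hi,z in(('blue',(105,120,50),(125,255,255),.242),('white',(0,0,190),(180,40,255),.196)):
    for c,st in blobs(t['color'],lo,hi,(225,185,302,235)): print('top',nm,c,st,onz(t,*c,z).round(4))
for c,st in blobs(s['color'],(105,120,50),(125,255,255),(260,170,300,205)): print('side',c,st)
for c in ((243.5,205.5),(282,204)): print(c,onz(t,*c,.196).round(4),onz(t,*c,.242).round(4))
for c in((227,192),(298,191),(227,229),(298,229)): print(onz(t,*c,.013).round(4))
a=cv2.resize(t['color'][180:260,215:310],None,fx=4,fy=4,interpolation=2)
b=cv2.resize(s['color'][165:305,225:345],None,fx=4,fy=4,interpolation=2)
W=np.zeros((560,870,3),np.uint8);W[:320,:380]=a;W[:560,385:865]=b;cv2.imwrite('pics/c1.png',cv2.resize(W,(800,515)))
```

```text
top blue [281.5, 203.2] [278, 199, 9, 10, 64] [0.5167 0.1693 0.242 ]
top white [240.7, 201.1] [238, 199, 6, 6, 17] [0.5265 0.2686 0.196 ]
side [280.7, 188.0] [277, 178, 8, 22, 156]
(243.5, 205.5) [0.5155 0.2616 0.196 ] [0.5114 0.2594 0.242 ]
(282, 204) [0.519  0.1659 0.196 ] [0.5148 0.1681 0.242 ]
[0.5718 0.3194 0.013 ]
[0.5744 0.109  0.013 ]
[0.4625 0.3189 0.013 ]
[0.4616 0.1101 0.013 ]
```

View pics/c1.png

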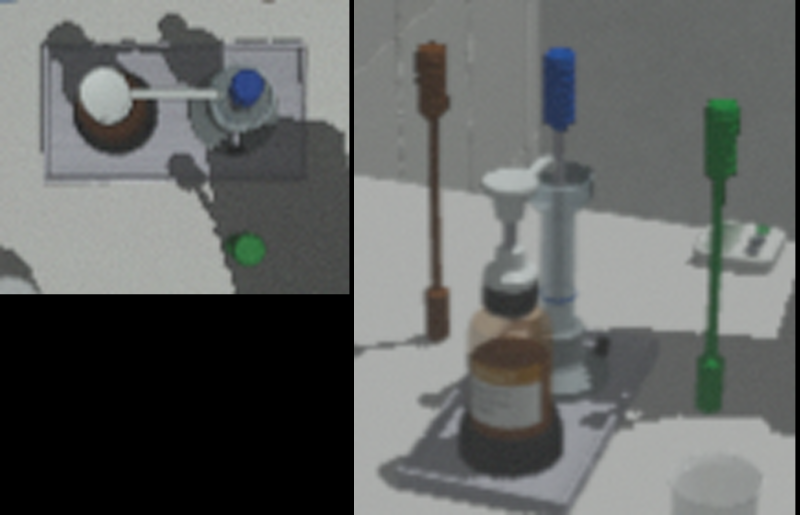

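Emit:
send_rows(steps=[[0, 0, 0.2, 0, 0, 0, 1], [0, 0, 0.4, 0, 0, 0, 1], [0.08, 0.2, 0.4, 0, 0, 0, 1], [0.15, 0.4, 0.4, 0, 0, 0, 1], [0.23, 0.6, 0.4, 0, 0, 0, 1], [0.3, 0.8, 0.4, 0, 0, 0, 1], [0.37, 1, 0.4, 0, 0, 0, 1]], force=20)

```text
t: 0.78
eef_pos: [0.2974, -0.332, 0.3024]
orientation: [-3.078, -0.626, -0.0]
force: [0.6, -1.3, 0.7]
gripper_width: 0.0469
grip_force: 0.0
```

Emit:
send_rows(steps=[[0.08, 0.2, 0, 0, 0, 0, 1], [0.15, 0.4, 0, 0, 0, 0, 1], [0.23, 0.6, 0, 0, 0, 0, 1], [0.3, 0.8, 0, 0, 0, 0, 1], [0.37, 1, 0, 0, 0, 0, 1]])

```text
t: 1.2
eef_pos: [0.3697, -0.1366, 0.3026]
orientation: [3.078, 0.626, 0.001]
force: [1.2, -0.2, -0.0]
gripper_width: 0.014
grip_force: 0.0
```

Emit:
send_rows(steps=[[0.08, 0.2, 0, 0, 0, 0, 1], [0.15, 0.4, 0, 0, 0, 0, 1], [0.23, 0.6, 0, 0, 0, 0, 1], [0.3, 0.8, 0, 0, 0, 0, 1], [0.37, 1, 0, 0, 0, 0, 1], [0.37, 1, 0, 0, 0, 0, 1]])

```text
t: 1.7
eef_pos: [0.444, 0.0671, 0.3024]
orientation: [-3.074, -0.637, -0.001]
force: [1.4, 1.0, 0.1]
gripper_width: 0.0004
grip_force: 0.0
```

Emit:
send_rows(steps=[[0.08, 0.2, 0, 0, 0, 0, 1], [0.15, 0.4, 0, 0, 0, 0, 1], [0.23, 0.6, 0, 0, 0, 0, 1], [0.3, 0.8, 0, 0, 0, 0, 1], [0.35, 0.97, 0, 0, 0, 0, 1], [0.35, 0.97, 0, 0, 0, 0, 1], [0.35, 0.97, -0.2, 0, 0, 0, 1], [0.35, 0.97, -0.4, 0, 0, 0, 1], [0.35, 0.97, -0.4, 0, 0, 0, 1]])

```text
t: 2.45
eef_pos: [0.5084, 0.2535, 0.2136]
orientation: [3.077, 0.626, -0.025]
force: [-1.3, 0.4, -2.3]
gripper_width: 0.0005
grip_force: 0.0
```

Run:
```python
from h import *
s=snap('side','side2.png');t=snap('top','top2.png')
print(proj(s,[.5145,.2615,.196]),proj(t,[.5145,.2615,.196]),proj(s,[.5175,.168,.218]))
a=cv2.resize(t['color'][150:260,200:310],None,fx=3,fy=3,interpolation=2)
b=cv2.resize(s['color'][130:300,205:335],None,fx=3.4,fy=3.4,interpolation=2)
W=np.zeros((600,780,3),np.uint8);W[:330,:330]=a;W[:b.shape[0],335:335+b.shape[1]]=b;cv2.imwrite('pics/c2.png',W)
```

```text
[269.53557676 214.5367335 ] [243.55591338 205.89231095] [281.73417487 189.75262869]
```

View pics/c2.png

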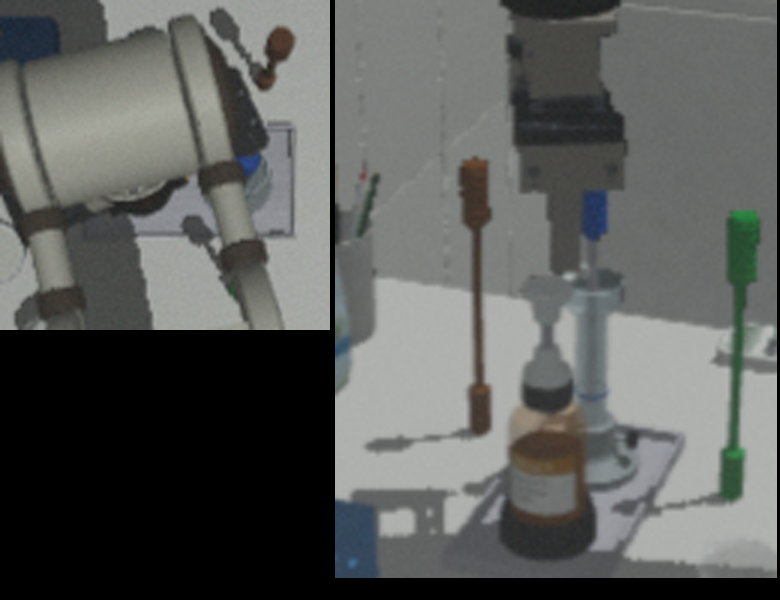

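The fingers are just above the pump head, which sits at crop (545,285), against a predicted (554,287). That puts the head about 3–5 mm further in x, in agreement with the tray centre.

Emit:
send_rows(steps=[[0.02, 0, 0, 0, 0, 0, 1], [0.02, 0, 0, 0, 0, 0, 1], [0.02, 0, 0, 0, 0, 0, 1]])

```text
t: 2.8
eef_pos: [0.5194, 0.2555, 0.2256]
orientation: [-3.078, -0.626, -0.008]
force: [-0.5, 0.1, 0.2]
gripper_width: 0.0006
grip_force: 0.0
```

Emit:
send_rows(steps=[[0, 0.03, -0.05, 0, 0, 0, 1], [0, 0.03, -0.08, 0, 0, 0, 1], [0, 0.03, -0.11, 0, 0, 0, 1], [0, 0.03, -0.13, 0, 0, 0, 1], [0, 0.03, -0.15, 0, 0, 0, 1], [0, 0.03, -0.165, 0, 0, 0, 1], [0, 0.03, -0.165, 0, 0, 0, 1], [0, 0.03, -0.165, 0, 0, 0, 1]])

```text
t: 3.47
eef_pos: [0.5177, 0.262, 0.1907]
orientation: [-3.077, -0.627, -0.001]
force: [-2.0, 0.6, 7.9]
gripper_width: 0.0004
grip_force: 3.6
```

Emit:
send_rows(steps=[[0, 0, -0.01, 0, 0, 0, 1], [0, 0, -0.015, 0, 0, 0, 1], [0, 0, -0.015, 0, 0, 0, 1], [0, 0, -0.015, 0, 0, 0, 1]])

```text
t: 3.8
eef_pos: [0.5179, 0.2621, 0.1903]
orientation: [-3.078, -0.627, -0.003]
force: [-7.2, -0.2, 18.8]
gripper_width: 0.0004
grip_force: 9.5
```

Emit:
send_rows(steps=[[0, 0, 0.03, 0, 0, 0, 1], [0, 0, 0.08, 0, 0, 0, 1], [0, 0, 0.15, 0, 0, 0, 1], [0, 0, 0.3, 0, 0, 0, 1], [0, 0, 0.45, 0, 0, 0, 1], [0, 0, 0.6, 0, 0, 0, 0], [0, -0.15, 0.6, 0, 0, 0, 0], [0, -0.3, 0.6, 0, 0, 0, 0], [0, -0.47, 0.6, 0, 0, 0, 0], [0, -0.47, 0.6, 0, 0, 0, 0], [0, -0.47, 0.6, 0, 0, 0, 0], [0, -0.47, 0.6, 0, 0, 0, 0]])

```text
t: 4.8
eef_pos: [0.5173, 0.1676, 0.3062]
orientation: [-3.078, -0.626, 0.002]
force: [0.4, 1.0, -0.5]
gripper_width: 0.0453
grip_force: 0.0
```

Emit:
send_rows(steps=[[0, 0, 0, 0, 0, 0, 0], [0, 0, 0, 0, 0, 0, 0], [0, 0, 0, 0, 0, 0, 0], [0, 0, 0, 0, 0, 0, 0], [0, 0, 0, 0, 0, 0, 0], [0, 0, 0, 0, 0, 0, 0]])

```text
t: 5.3
eef_pos: [0.5175, 0.1677, 0.3066]
orientation: [-3.078, -0.628, 0.0]
force: [-0.7, 0.0, -0.7]
gripper_width: 0.085
grip_force: 0.0
```

Run:
```python
from h import *
s=snap('side','side3.png')
print(proj(s,[.5175,.1675,.242]),proj(s,[.5175,.1675,.192]))
h=cv2.cvtColor(s['color'],cv2.COLOR_BGR2HSV)[170:205,260:300]
v,u=np.nonzero(cv2.inRange(h,(105,120,50),(125,255,255)));print(u.mean()+260,v.mean()+170,v.min()+170,v.max()+170)
for z in(.217,): 
  o,d=ray(s,u.mean()+260,v.mean()+170); k=(.1685-o[1])/d[1];print(o+k*d)
cv2.imwrite('pics/c3.png',cv2.resize(s['color'][110:300,205:335],None,fx=3,fy=3,interpolation=2))
```

```text
[281.87867417 180.11391579] [281.71933786 199.8613035 ]
280.6967741935484 187.93548387096774 178 199
[0.51992093 0.1685     0.22245325]
```

View pics/c3.png

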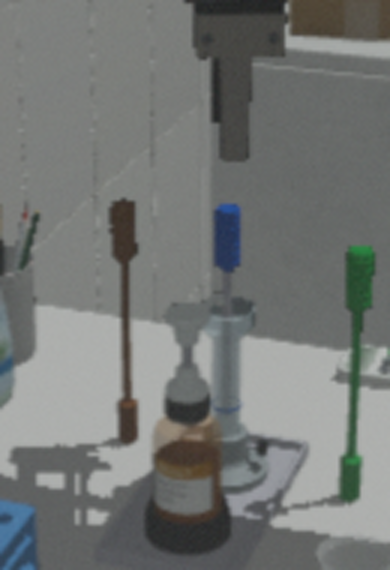

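The pump bottomed out (18.8 N at 14 mm), is back up in the picture, and the gripper is centred over the blue handle at crop (228,237). Descending around it.

Emit:
send_rows(steps=[[0.005, 0, -0.12, 0, 0, 0, 0], [0.005, 0, -0.24, 0, 0, 0, 0], [0.005, 0, -0.36, 0, 0, 0, 0], [0.005, 0, -0.48, 0, 0, 0, 0], [0.005, 0, -0.48, 0, 0, 0, 0], [0.005, 0, -0.48, 0, 0, 0, 0]], force=15)

```text
t: 5.85
eef_pos: [0.5177, 0.1674, 0.2098]
orientation: [-3.078, -0.627, 0.004]
force: [-0.3, -0.4, 0.2]
gripper_width: 0.0917
grip_force: 0.0
```

Emit:
send_rows(steps=[[0, 0, 0, 0, 0, 0, 0.5], [0, 0, 0, 0, 0, 0, 0.6], [0, 0, 0, 0, 0, 0, 0.7], [0, 0, 0, 0, 0, 0, 0.7], [0, 0, 0, 0, 0, 0, 0.75], [0, 0, 0, 0, 0, 0, 1], [0, 0, 0, 0, 0, 0, 1], [0, 0, 0, 0, 0, 0, 1], [0, 0, 0, 0, 0, 0, 1], [0, 0, 0, 0, 0, 0, 1], [0, 0, 0, 0, 0, 0, 1], [0, 0, 0, 0, 0, 0, 1]])

```text
t: 6.85
eef_pos: [0.5185, 0.1674, 0.2105]
orientation: [-3.078, -0.627, 0.0]
force: [-0.0, -0.4, -0.4]
gripper_width: 0.022
grip_force: 15.0
```

Gripped at 22 mm, with almost no side force. Lifting slowly, 25 mm first.

Emit:
send_rows(steps=[[0, 0, 0.015, 0, 0, 0, 1], [0, 0, 0.03, 0, 0, 0, 1], [0, 0, 0.045, 0, 0, 0, 1], [0, 0, 0.06, 0, 0, 0, 1], [0, 0, 0.075, 0, 0, 0, 1], [0, 0, 0.09, 0, 0, 0, 1], [0, 0, 0.105, 0, 0, 0, 1], [0, 0, 0.125, 0, 0, 0, 1], [0, 0, 0.125, 0, 0, 0, 1], [0, 0, 0.125, 0, 0, 0, 1]])

```text
t: 7.68
eef_pos: [0.5188, 0.1675, 0.2359]
orientation: [3.078, 0.627, 0.001]
force: [0.4, 0.1, -1.2]
gripper_width: 0.0212
grip_force: 15.0
```

Emit:
send_rows(steps=[[0, 0, 0.015, 0, 0, 0, 1], [0, 0, 0.03, 0, 0, 0, 1], [0, 0, 0.045, 0, 0, 0, 1], [0, 0, 0.06, 0, 0, 0, 1], [0, 0, 0.075, 0, 0, 0, 1], [0, 0, 0.09, 0, 0, 0, 1], [0, 0, 0.105, 0, 0, 0, 1], [0, 0, 0.122, 0, 0, 0, 1], [0, 0, 0.122, 0, 0, 0, 1], [0, 0, 0.122, 0, 0, 0, 1], [0, 0, 0.122, 0, 0, 0, 1], [0, 0, 0.122, 0, 0, 0, 1]])

```text
t: 8.68
eef_pos: [0.5184, 0.1674, 0.2597]
orientation: [-3.078, -0.627, 0.001]
force: [-0.3, 0.3, -1.7]
gripper_width: 0.0217
grip_force: 15.0
```

Run:
```python
from h import *
s=snap('side','side4.png')
for z in(.242,.292,.07): print(proj(s,[.5185,.1675,z]))
h=cv2.cvtColor(s['color'],cv2.COLOR_BGR2HSV)[140:205,260:300]
v,u=np.nonzero(cv2.inRange(h,(105,120,50),(125,255,255)));print(u.mean()+260,v.min()+140,v.max()+140)
cv2.imwrite('pics/c4.png',cv2.resize(s['color'][110:290,225:345],None,fx=3.3,fy=3.3,interpolation=2))
print(env.get_obs())
```

```text
[281.46972097 180.06127709]
[281.62519904 159.64836142]
[280.95838248 245.28830254]
281.0 179 179
{'t': 8.7333, 'joints': array([9.04739219e-02, 5.67675904e-02, 1.63353791e+00, 2.52905451e-05,
       1.45176790e+00, 1.25948322e+00]), 'joint_velocities': array([-0.00084061,  0.00150786, -0.00123922,  0.00011174,  0.00151277,
        0.00017586]), 'effort': array([ 2.27324112e-03, -3.59321988e+01, -3.36159575e+01,  3.72848427e-02,
       -6.70727226e-02, -1.69912954e-05]), 'eef_pos': array([0.51842367, 0.16743254, 0.25973204]), 'orientation': array([-3.07833555e+00, -6.26868765e-01,  7.46183085e-04]), 'force': array([ 0.12504383, -1.40000637, -1.97754056]), 'wrist_torque': array([ 0.0130482 ,  0.03114138, -0.00758792]), 'grip_force': 14.999891370534897, 'gripper_width': 0.021699933932972502}
```

View pics/c4.png

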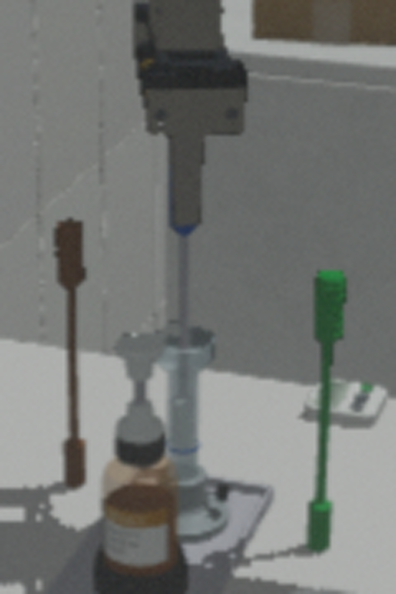

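The handle's lower edge is at row 180 (expected 180.1 for a 50 mm lift). The rod is upright, the white head ends at the blue line, the pump is up and the forces are small. Handing in.

```bash
python3 -c "
from cell import env
print(env.sign_off())"
```

```text
the job is handed in; nothing more can be done
None
```

I pressed the pump fully down and it sprang back up. The pestle was then drawn up about 49 mm to the blue line and held still and upright at hand-in. I kept clear of the bystanders but did not re-check their positions, and `sign_off` returned no verdict.

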